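Finish packing the kit carton from the nested tray stack

ROBOT

A 7-joint arm with a two-finger parallel gripper is mounted at the origin on the work surface. World frame = base frame: x ahead of the robot, y to its left, z up, the work surface at z = 0. Lengths are in mm, angles in rad, forces in N, time in s.
With the tool pointing down it reaches from about 400 to 850 mm from the base axis. Payload 4.5 kg.
Tool frame: the origin (TCP) lies midway between the tips of the shut fingers; the grasp point (between the pads) lies 19 mm behind it (robot.grip_point_offset is the distance from the TCP to the grasp point, in mm); z points along the fingers, y is the line along which they close (so a half turn about z gives the same grasp; the last joint's range is limited). The gripper opens to 85 mm and grips with 20 to 120 N. Pads are 22 mm wide; open, the fingers measure 114 mm over their backs; the gripper's body (76 mm by 85 mm) begins 54 mm behind the grasp point. The pads swing forward as they close: fully open they stand 13 mm farther back than shut.
Start: joints at [1.356, 0.689, -0.195, 1.565, 0.157, 0.902, -0.215], TCP at [153.929, -605.772, 231.317] pointing down, gripper open.
Joint ranges: [-3.01, 3.01], [-0.46, 2.08], [-1.47, 1.51], [0.13, 2.56], [-1, 4.14], [0.04, 2.09], [-2.66, 2.66]. Speed limits (rad/s): [2.57, 2.57, 3.14, 3.14, 3.14, 3.14, 3.14].

INTERFACE

Orientations are given as a rotation vector (axis times angle).
In Python, from cell import robot gives the robot as it stands. The module is installed in compiled form; this text tells all that it offers.
- The arm moves only by the shell command python3 -m creep 'ROWS' [FORCE]. ROWS is JSON, a list that holds one entry, the list of rows, each a list of 5 numbers: the closure, from 0 (fully open) to 1 (shut), then the shift along the tool's x, y, z in cm, then the turn about the tool's z in rad. In form: [[[gripper, dx, dy, dz, twist], ...]]. A call has 1 to 8 rows; each row is the pose to reach, as a shift and turn from the pose commanded when the call began, along the tool's axes at that moment; what a row does not reach only later rows make up. A row lasts 1/8 s, in which the tool goes at most 62.5 mm and 10.7 degrees, less where a joint would pass 70% of its speed; a pose out of reach is approached as far as the arm can. A call with a gripper value outside its range is refused whole. The fingers move at their own pace and stop on an object; FORCE is the grip in N (left out, the last holds). Time passes only in rows, so rows that repeat a pose let the fingers close. It gives the time, the measured TCP pose, the force, the opening and the grip force at its end, in the units of the state.
- robot.get_obs(): the state, without advancing time (a new reading comes with each control period).
- robot.grab_frame(name): name is "side" or "top" or "wrist"; returns a dict with "image" (384x512x3 uint8, blue, green, red), "K" (3x3 intrinsics, pixels), "D" ([k1, k2, p1, p2, k3] as OpenCV has them; the pictures are not rectified), "origin" and "attitude" of the camera in the world; the wrist camera has in their place "hand_eye" (4x4, takes a point from camera to tool coordinates, whose origin is the TCP and whose axes are the flange's). Camera axes: x right, y down, z forward; pixel columns grow to the right and rows downward; lengths in mm; the calibration is good to about 2 mm. A picture is of the moment at which its call begins: read the wrist's pose just before it. There is no depth.
- robot.close_job(): hands the job in; it is judged then, once.
Trained networks look in the newest picture that a camera, given by its name, has taken for a name from the list of things; names that differ only in an ending like _2 or _b are one class to them, and where a whole thing is asked for, a point or a joint stands for the part that bears it (a point fixed in the world has none). Each returns a list of dicts, best first, with "score" (0 to 1); they miss things now and then, are a little off and sometimes report something else, mostly with a low value. They report only what shows in the picture. A call takes as long as a camera call. They do not tell look-alikes from the thing itself.
- robot.boxes_of(camera, label): "rect" ([left, top, right, bottom] in pixels, round what is visible of it).
- robot.cut_out(camera, label): "mask" (384x512 bool, what is visible of it) and "rect" ([left, top, right, bottom] in pixels, round what is visible of it).
- robot.mark_of(camera, label): "point" ([row, column] in pixels: a listed point, or the origin of a listed thing).
The state is a dict: "t": time; "joint_positions": joint angles; "dq": joint speeds; "effort": joint torques, N m; "position": TCP position; "orientation": TCP orientation; "wrist_force": force on the tool from outside, world axes, zero at the start; "torque": the same for the moment, N m; "gripper_width": finger opening in mm; "gripper_force": force on a finger pad.
Only numpy, scipy, OpenCV 4.12 (cv2) and the standard library are available. Lean on these libraries where they do the work, as an engineer would, in place of code of your own. Each camera call takes 0.05 s, during which the arm holds its last target. There are 200 camera calls.

TASK

Finish packing the kit carton: lift only the top blue tray off the nested stack and, keeping it level, lower it flat into the long empty space of the small cardboard carton on the bench; then stand the red-capped jar upright on the carton floor, in the free corner beside the white packed box. Set both down rather than letting them drop, and leave the other trays, the packed box, the yellow-capped jar, the tape roll and the screwdriver where they are.

Things in the scene. Friction and masses are not known exactly. Their poses are not given: they have to be found in the camera images.
- tray_top: Tray to pack: top of 3 identical nested blue trays, 42 mm high. Foot (z 0-27) 80 (x) x 130 (y) outside, 74 x 124 inside; collar above it 90 x 140. Floor 3 thick. Grey carrying rib across the middle of the floor: 14 thick in y, 74 long in x, top at z 28; grasp it from above, closing along y, 55 free each side. Washers fixed at x +-20, y +-47, tops at z 6. 0.22 kg. Origin: centre of underside.
- tray_top_rib (a point): Middle of the top edge of the top tray's carrying rib, 28 mm above the tray's underside.
- tray_middle: The tray below the top one, same shape; the top tray's foot sits 12 mm deep in its collar, with 2 mm play all round, and the undersides are 30 mm apart. Stays on the stack. Origin: centre of the underside.
- tray_bottom: The lowest tray of the stack, same shape, standing on the bench. Stays. Origin: centre of the underside.
- carton: Open cardboard carton fixed to the bench: 168 (x) x 158 (y) x 50 mm high, inner 158 x 148, walls and floor 5. Its -x side is empty for the tray (99 in x, 148 in y; tray 90 x 140, tray y along carton y, either way round). On the +x side, the -y corner holds the white packed box and the +y corner is free for the jar. Origin: centre of the underside.
- tray_place (a point): On the carton's inner floor (5 mm above the bench), the middle of the empty space for the tray; axes as the carton's.
- jar_place (a point): On the carton's inner floor, the middle of the free corner for the jar (about 77 mm in y; 59 mm in x once the tray is in); axes as the carton's.
- packed_box: White box with a blue band, already packed in the carton: 58 (x) by 70 (y) by 45 high. Stays. Origin: centre of the underside.
- jar_red: The jar to pack: closed round white plastic jar with a red screw cap, 50 mm diameter over its whole height, 95 high (cap: top 25), 0.16 kg, standing on the bench. Grip it across near the top, so that the fingers stay above the carton's walls. Origin: centre of the underside.
- jar_yellow: Same jar with a yellow cap; leave it. Origin: centre of the underside.
- tape: Roll of brown tape lying flat, 90 mm diameter, 36 high; leave it. Origin: centre of the underside.
- driver: Screwdriver lying on the bench near the robot; leave it. Its handle lies to its -x.
Mind the look-alikes: they are no part of the job. Leave any turquoise look-alike of the jar_red alone. What is shaped like the carton but green is not meant.

How it is judged:
By the outcome, as a careful person would: the job done as asked, in the order asked, and still so for the second after the job is handed in, with the robot touching nothing.
It also fails if it takes over 64 s, if anything falls off the work surface, if the arm or the gripper's body presses on something with over 40 N, if the wrist force passes 120 N, or if a joint passes its speed limit or range.

## Working session

There is one attempt and no reset: what is moved stays moved. The work goes in short steps, Python scripts to look and compute and a shell command to move; the robot and the scene stay as the last step left them, time stands still between calls to the robot, and variables do not carry over. Pictures are saved under pics/ and viewed, at most 14 in all, crops included, and the job is handed in when it is done.

```bash
mkdir -p pics
cat > h.py <<'E'
import numpy as np, cv2
from scipy.spatial.transform import Rotation as R
from cell import robot
def cam(f,obs=None):
    if 'hand_eye' in f:
        T=np.eye(4);T[:3,:3]=R.from_rotvec(obs['orientation']).as_matrix();T[:3,3]=obs['position']
        return T@np.array(f['hand_eye'])
    T=np.eye(4);a=np.array(f['attitude'],float)
    T[:3,:3]=a if a.shape==(3,3) else R.from_rotvec(a).as_matrix()
    T[:3,3]=f['origin'];return T
def ray(f,T,rc):
    u=cv2.undistortPoints(np.array([[[rc[1],rc[0]]]],float),np.array(f['K']),np.array(f['D'])).ravel()
    return T[:3,3],T[:3,:3]@np.array([u[0],u[1],1])
def atz(f,T,rc,z):
    o,d=ray(f,T,rc);return o+d*(z-o[2])/d[2]
def proj(f,T,P):
    Ti=np.linalg.inv(T)
    p,_=cv2.projectPoints(np.array(P,float).reshape(-1,3),cv2.Rodrigues(Ti[:3,:3])[0],Ti[:3,3],np.array(f['K']),np.array(f['D']))
    return p.reshape(-1,2)
E
python3 - <<'E'
from h import *
o=robot.get_obs();print({k:np.round(o[k],3) for k in('t','position','orientation','wrist_force','gripper_width')})
ims=[]
for c in('top','side'):
    f=robot.grab_frame(c);T=cam(f);ims.append(f['image'])
    if c=='top':print(f['origin'],f['attitude'],f['K'])
    for n,z in (('tray_top',60),('tray_top_rib',88),('tray_place',5),('jar_place',5),('carton',0),('packed_box',0),('jar_red',0),('jar_yellow',0),('tape',0),('driver',0)):
        for m in robot.mark_of(c,n)[:3]:
            print(c,n,round(m['score'],2),np.round(m['point']),np.round(atz(f,T,m['point'],z)))
cv2.imwrite('pics/top.png',ims[0]);cv2.imwrite('pics/side.png',ims[1])
E
```

```text
{'t': np.float64(0.0), 'position': array([ 153.686, -605.125,  230.47 ]), 'orientation': array([-3.115e+00, -3.900e-01,  1.000e-03]), 'wrist_force': array([-0.56 ,  0.059, -0.418]), 'gripper_width': np.float64(85.243)}
[ 462.374422     21.72974516 1179.76095951] [-2.18439979  2.17391435 -0.05521995] [[417.01048822   0.         256.34908153]
 [  0.         417.01048822 191.73481555]
 [  0.           0.           1.        ]]
top tray_top 0.67 [210. 353.] [ 491. -219.   60.]
top tray_top_rib 0.62 [208. 359.] [ 496. -227.   88.]
top tray_place 0.92 [298. 346.] [ 247. -209.    5.]
top tray_place 0.67 [186. 207.] [556. 181.   5.]
top jar_place 0.7 [164. 186.] [618. 242.   5.]
top jar_place 0.64 [276. 329.] [ 308. -161.    5.]
top carton 0.89 [290. 342.] [ 269. -199.    0.]
top carton 0.87 [179. 201.] [579. 200.   0.]
top carton 0.59 [226. 261.] [444.  27.   0.]
top packed_box 0.61 [158. 210.] [638. 174.   0.]
top jar_red 0.84 [211. 301.] [488. -84.   0.]
top jar_red 0.75 [226. 261.] [446.  28.   0.]
top jar_red 0.67 [257. 266.] [359.  13.   0.]
top jar_yellow 0.71 [157. 270.] [640.   3.  
[... 170 characters left out ...]
7. 276.] [ 489. -206.   88.]
side tray_top_rib 0.15 [158. 275.] [ 477. -113.   88.]
side tray_place 0.55 [252. 225.] [554. 178.   5.]
side jar_place 0.87 [269. 196.] [613. 242.   5.]
side carton 0.75 [168. 344.] [ 274. -207.   -0.]
side carton 0.56 [261. 212.] [581. 207.   0.]
side carton 0.36 [318. 324.] [277. 308.   0.]
side packed_box 0.96 [245. 196.] [637. 167.   0.]
side jar_red 0.92 [213. 276.] [448.  17.   0.]
side jar_red 0.82 [224. 308.] [353.  34.  -0.]
side jar_red 0.57 [183. 268.] [492. -93.   0.]
side jar_yellow 0.83 [201. 211.] [638.  12.   0.]
side tape 0.75 [186. 173.] [767. -22.   0.]
side driver 0.91 [320. 327.] [271. 311.   0.]
side driver 0.59 [270. 197.] [612. 241.   0.]
```

View pics/top.png

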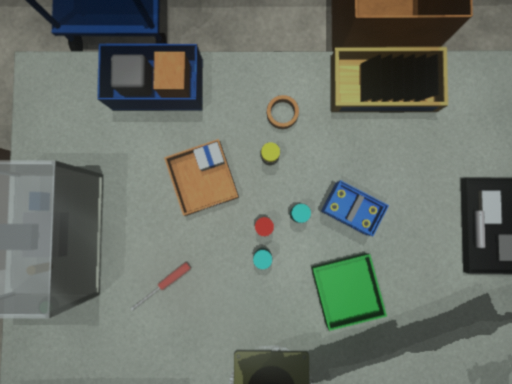

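View pics/side.png

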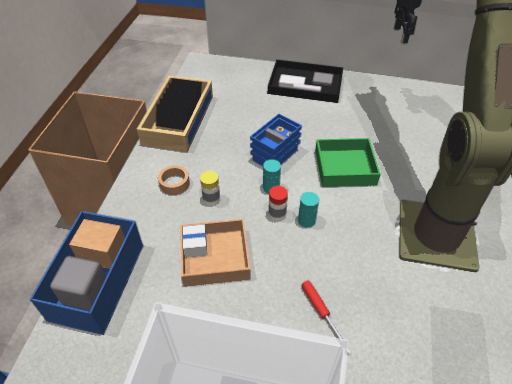

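The top picture shows three jar-shaped things: red-capped at (row 226, col 264), turquoise at (212, 301) and turquoise at (259, 262). Only the first is white with a red cap. The cardboard carton is at (179, 201), with the white box at its upper right. The one at (290, 345) is green and not meant. The blue nested trays are at (208, 354), with the rib visible.

```bash
cat >> h.py <<'E'
from scipy.optimize import minimize
def boxpts(a,b,z0,z1,r=False):
    return np.array([[x*a/2,y*b/2,z] for z in(z0,z1) for x in(-1,1) for y in(-1,1)])
def cyl(d,z0,z1):
    t=np.linspace(0,2*np.pi,40);return np.array([[d/2*np.cos(a),d/2*np.sin(a),z] for z in(z0,z1) for a in t])
def fit(views,pts,p0,z=0,yaw=True):
    # views: (f,T,mask); convex silhouettes, IoU at 4x scale
    S=4;hs=[]
    for f,T,m in views:
        n,l,st,_=cv2.connectedComponentsWithStats(m.astype(np.uint8))
        m=l==1+np.argmax(st[1:,4])
        c=np.argwhere(m)[:,::-1].astype(np.float32);hull=cv2.convexHull(np.vstack([c+d for d in([-.5,-.5],[.5,.5],[-.5,.5],[.5,-.5])]).astype(np.float32))
        hs.append((f,T,hull))
    def cost(p):
        s=0
        for f,T,h in hs:
            a=p[2] if yaw else 0
            P=pts@np.array([[np.cos(a),np.sin(a),0],[-np.sin(a),np.cos(a),0],[0,0,1]])+[p[0],p[1],z]
            q=cv2.convexHull(proj(f,T,P).astype(np.float32))
            i,_=cv2.intersectConvexConvex(q,h);A=cv2.contourArea(q)+cv2.contourArea(h)
            s+=1-i/(A-i)
        return s/len(hs)
    best=None
    for a in(np.arange(-1.5,1.6,.3) if yaw and len(p0)<3 else [p0[2] if yaw else 0]):
        x0=np.array([p0[0],p0[1],a]);sim=np.vstack([x0,x0+[15,0,0],x0+[0,15,0],x0+[0,0,.2]])
        r=minimize(cost,x0,method='Nelder-Mead',options=dict(initial_simplex=sim,xatol=.01,fatol=1e-5))
        if best is None or r.fun<best.fun:best=r
    return best.x,best.fun
def nearest(f,T,c,label,xyz):
    q=proj(f,T,[xyz])[0];ms=[m for m in robot.cut_out(c,label) if m['score']>.2]
    ok=[m for m in ms if np.hypot(*(np.array([(m['rect'][0]+m['rect'][2])/2,(m['rect'][1]+m['rect'][3])/2])-q))<25]
    return max(ok,key=lambda m:m['score'])['mask'] if ok else None
def red(im):
    h=cv2.cvtColor(im,cv2.COLOR_BGR2HSV);return ((h[...,0]<8)|(h[...,0]>172))&(h[...,1]>150)&(h[...,2]>60)
E
python3 - <<'E'
from h import *
tray=np.vstack([boxpts(80,130,0,27),boxpts(90,140,27,42)])
stack=np.vstack([boxpts(80,130,0,27),boxpts(90,140,27,102)])
F={}
for c in('top','side'):
    f=robot.grab_frame(c);T=cam(f)
    F[c]=(f,T,{n:nearest(f,T,c,n,p) for n,p in dict(carton=(580,203,25),tray_top=(490,-215,80),packed_box=(638,170,25),jar_red=(446,20,50)).items()})
    for n,m in F[c][2].items():print(c,n,None if m is None else m.sum())
for n,pts,p0,z,y in(('carton',boxpts(168,158,0,50),(580,203),0,True),('tray_top',tray,(490,-215),60,True),('packed_box',boxpts(58,70,5,50),(638,170),0,True),('jar_red',cyl(50,0,95),(446,20),0,False)):
    for cs in(('top','side'),('top',),('side',)):
        v=[(F[c][0],F[c][1],F[c][2][n]) for c in cs if F[c][2][n] is not None]
        if len(v)==len(cs):print(n,cs,*[np.round(a,3) for a in fit(v,pts,p0,z,y)])
f,T,_=F['top']
a=cv2.resize(f['image'][130:275,155:395],None,fx=3.2,fy=3.2,interpolation=cv2.INTER_CUBIC);cv2.imwrite('pics/crop1.png',a)
o=robot.get_obs();print(R.from_rotvec(o['orientation']).as_matrix().round(3), o['t'])
E
```

```text
top carton 3095
top tray_top 1907
top packed_box 620
top jar_red 271
side carton 3311
side tray_top 1240
side packed_box 743
side jar_red 615
carton ('top', 'side') [5.77048e+02 1.93245e+02 3.34000e-01] 0.074
carton ('top',) [5.80626e+02 1.93477e+02 3.24000e-01] 0.055
carton ('side',) [5.76442e+02 1.93242e+02 3.33000e-01] 0.089
tray_top ('top', 'side') [ 4.95631e+02 -2.19296e+02 -4.80000e-01] 0.048
tray_top ('top',) [ 4.96908e+02 -2.18872e+02 -4.90000e-01] 0.042
tray_top ('side',) [ 4.94302e+02 -2.22140e+02 -4.75000e-01] 0.029
packed_box ('top', 'side') [6.36668e+02 1.73778e+02 3.06000e-01] 0.073
packed_box ('top',) [6.38718e+02 1.73614e+02 3.09000e-01] 0.076
packed_box ('side',) [6.35965e+02 1.75416e+02 3.07000e-01] 0.05
jar_red ('top', 'side') [4.46203e+02 1.97230e+01 4.70000e-02] 0.066
jar_red ('top',) [4.46483e+02 1.96610e+01 1.05000e-01] 0.027
jar_red ('side',) [4.43471e+02 2.04220e+01 5.10000e-02] 0.069
[[ 0.969  0.246  0.   ]
 [ 0.246 -0.969 -0.   ]
 [ 0.     0.    -1.   ]] 1.6
```

View pics/crop1.png

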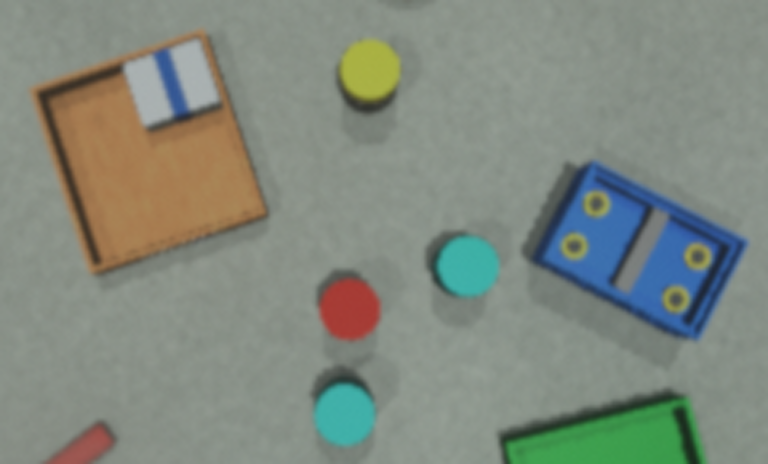

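The crop confirms it: one red cap at crop (350, 310), two turquoise lids, the cardboard carton with the white box in its +x/-y corner, and the tray stack with the grey rib at crop (640, 250). Next I move above the tray.

```bash
python3 -m creep '[[[0.5,5.3,-3.6,0,0.1],[0.5,10.6,-7.2,0,0.2],[0.5,15.9,-10.8,0,0.3],[0.5,21.3,-14.5,0,0.4],[0.5,26.6,-18.1,0,0.5],[0.5,32,-21.7,0,0.6],[0.5,37.3,-25.4,0,0.7],[0.5,42.4,-29,0,0.733]]]'
python3 -m creep '[[[0.5,0,0,0,0],[0.5,0,0,0,0]]]'
cat > w.py <<'E'
from h import *
import sys
def look(name,labels,show=True):
    o=robot.get_obs();f=robot.grab_frame('wrist');T=cam(f,o);Rt=R.from_rotvec(o['orientation']).as_matrix()
    print('t',round(o['t'],2),'pos',np.round(o['position'],1),'ytool',round(np.arctan2(Rt[1,1],Rt[0,1]),3),'w',round(o['gripper_width'],1),'F',np.round(o['wrist_force'],1))
    for n,z in labels:
        for m in robot.mark_of('wrist',n)[:2]:print(n,round(m['score'],2),np.round(m['point']),np.round(atz(f,T,m['point'],z),1))
    cv2.imwrite('pics/%s.png'%name,f['image']);return o,f,T,Rt
E
python3 - <<'E'
from w import *
o,f,T,Rt=look('w1',[('tray_top_rib',88),('tray_top',60)])
m=robot.cut_out('wrist','tray_top')
tray=np.vstack([boxpts(80,130,0,27),boxpts(90,140,27,42)])
for k in m[:2]:print(k['score'],k['rect'],fit([(f,T,k['mask'])],tray,(495,-219,-.485),60))
E
```

```text
t: 2.6
position: [486.0, -229.1, 231.6]
orientation: [3.049, -0.755, 0.001]
wrist_force: [0.5, -1.4, 0.2]
gripper_width: 42.4
gripper_force: 0.0
t: 2.85
position: [484.3, -230.9, 231.3]
orientation: [3.049, -0.752, -0.001]
wrist_force: [-0.2, -1.2, 0.3]
gripper_width: 42.4
gripper_force: 0.0
t 2.85 pos [ 484.3 -230.9  231.3] ytool -2.054 w 42.4 F [-0.2 -1.2  0.3]
tray_top_rib 0.78 [178. 240.] [ 496.4 -216.    88. ]
tray_top 0.66 [176. 240.] [ 492.9 -212.1   60. ]
0.98 [167.6, 136.9, 309.2, 224.5] (array([ 4.94338559e+02, -2.16403149e+02, -4.74047159e-01]), np.float64(0.03233938034389938))
```

View pics/w1.png

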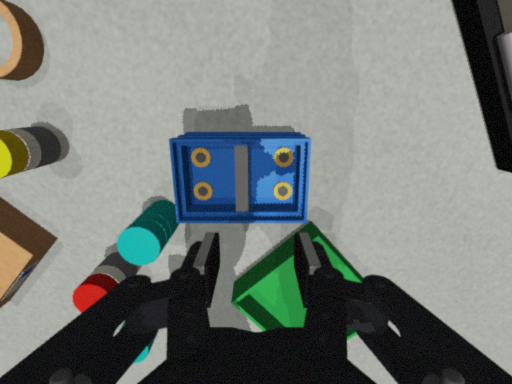

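Wrist view: the tray is square to the image, with the rib at col 241 (rows 145–212) and the washers symmetric about it. I centre over the rib, descend partway and check.

```bash
python3 -m creep '[[[0.5,0.3,-1.7,2,0],[0.5,0.3,-1.7,5,0],[0.5,0.3,-1.7,8,0],[0.5,0.3,-1.7,10,0],[0.5,0.3,-1.7,10,0]]]'
python3 - <<'E'
from w import *
o,f,T,Rt=look('w2',[('tray_top_rib',88),('tray_top',60)])
m=robot.cut_out('wrist','tray_top')
tray=np.vstack([boxpts(80,130,0,27),boxpts(90,140,27,42)])
for k in m[:2]:print(k['score'],k['rect'],fit([(f,T,k['mask'])],tray,(495,-219,-.485),60))
h=[[x,y,28] for x in(-37,37) for y in(-7,7)]
for a in(-.485,):
    P=np.array(h)@np.array([[np.cos(a),np.sin(a),0],[-np.sin(a),np.cos(a),0],[0,0,1]])+[495.3,-217,60];print(proj(f,T,P).round(0))
E
```

```text
t: 3.68
position: [493.5, -217.7, 130.2]
orientation: [-3.049, 0.756, 0.005]
wrist_force: [-0.1, -0.4, 0.9]
gripper_width: 43.0
gripper_force: 0.0
t 3.67 pos [ 493.5 -217.7  130.2] ytool -2.057 w 43.0 F [-0.1 -0.4  0.9]
tray_top_rib 0.88 [218. 254.] [ 494.9 -214.6   88. ]
tray_top 0.6 [205. 254.] [ 494.9 -214.4   60. ]
0.59 [142.9, 156.2, 363.2, 282.5] (array([ 4.94754168e+02, -2.16189513e+02, -4.81843682e-01]), np.float64(0.011668438171678064))
0.5 [0.0, 138.2, 19.1, 185.0] (array([ 4.95e+02, -2.19e+02, -4.85e-01]), np.float64(1.0))
[[265. 261.]
 [247. 261.]
 [266. 166.]
 [246. 166.]]
```

View pics/w2.png

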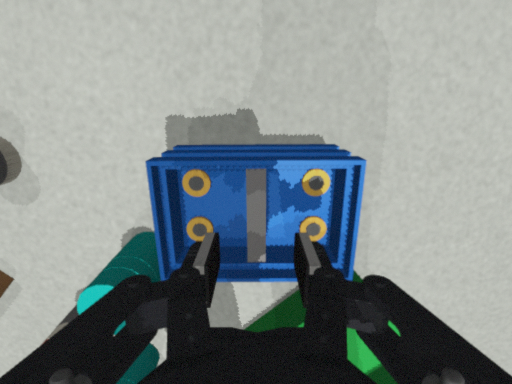

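Rib at cols 246–267, as predicted, and centred between the fingers. Now I descend and grip.

```bash
python3 -m creep '[[[0.5,0.1,-0.15,2,0],[0.5,0.1,-0.15,4,0],[0.5,0.1,-0.15,5.3,0],[0.5,0.1,-0.15,6.2,0],[0.5,0.1,-0.15,6.2,0],[0.8,0.1,-0.15,6.2,0],[1,0.1,-0.15,6.2,0],[1,0.1,-0.15,6.2,0]]]' 60
python3 -m creep '[[[1,0,0,0,0],[1,0,0,0,0],[1,0,0,-0.3,0],[1,0,0,-0.7,0],[1,0,0,-1.1,0],[1,0,0,-1.5,0],[1,0,0,-1.9,0],[1,0,0,-2.2,0]]]'
```

```text
t: 4.88
position: [497.0, -216.6, 70.1]
orientation: [3.049, -0.753, 0.002]
wrist_force: [-0.6, -0.6, 6.5]
gripper_width: 12.4
gripper_force: 59.3
t: 5.88
position: [496.9, -216.0, 91.6]
orientation: [-3.05, 0.753, -0.001]
wrist_force: [0.3, -0.8, -2.0]
gripper_width: 12.6
gripper_force: 58.6
```

```bash
python3 -m creep '[[[1,0,0,-1.5,0],[1,0,0,-3,0],[1,0,0,-5,0],[1,0,0,-7,0],[1,0,0,-8.5,0],[1,0,0,-9.5,0],[1,0,0,-10,0],[1,0,0,-10,0]]]'
python3 - <<'E'
from w import *
o,f,T,Rt=look('w3',[('tray_top_rib',o['position'][2]+20) if 0 else ('tray_top_rib',210)])
s=robot.grab_frame('side');Ts=cam(s)
tray=np.vstack([boxpts(80,130,0,27),boxpts(90,140,27,42)])
for m in robot.cut_out('side','tray_top')[:3]:
    print(m['score'],m['rect'])
    for z in(170,175,180,185,190):print(z,*[np.round(a,3) for a in fit([(s,Ts,m['mask'])],tray,(496,-216,-.48),z)])
for m in robot.cut_out('wrist','tray_top')[:1]:
    for z in(170,175,180,185,190):print('w',z,*[np.round(a,3) for a in fit([(f,T,m['mask'])],tray,(496,-216,-.48),z)])
cv2.imwrite('pics/c3.png',np.hstack([cv2.resize(s['image'][60:200,200:360],None,fx=2.5,fy=2.5),f['image'][:350,80:450]]))
E
```

```text
t: 6.88
position: [496.7, -216.1, 191.3]
orientation: [3.05, -0.753, 0.0]
wrist_force: [-0.7, -0.7, -2.1]
gripper_width: 12.6
gripper_force: 58.6
t 6.88 pos [ 496.7 -216.1  191.3] ytool -2.055 w 12.6 F [-0.7 -0.7 -2.1]
tray_top_rib 0.59 [267. 255.] [ 495.9 -213.5  210. ]
0.96 [251.0, 88.5, 306.0, 131.0]
170 [ 4.95288e+02 -2.24593e+02 -4.83000e-01] 0.1
175 [ 4.94305e+02 -2.18887e+02 -4.83000e-01] 0.099
180 [ 4.93430e+02 -2.12982e+02 -4.82000e-01] 0.098
185 [ 4.92564e+02 -2.07058e+02 -4.82000e-01] 0.098
190 [ 4.91673e+02 -2.01188e+02 -4.82000e-01] 0.099
w 170 [ 4.93094e+02 -2.12968e+02 -4.83000e-01] 0.19
w 175 [ 4.94087e+02 -2.13419e+02 -4.82000e-01] 0.19
w 180 [ 4.95230e+02 -2.13816e+02 -4.80000e-01] 0.192
w 185 [ 4.96997e+02 -2.12980e+02 -4.78000e-01] 0.233
w 190 [ 4.99562e+02 -2.10936e+02 -4.78000e-01] 0.291
```

View pics/c3.png

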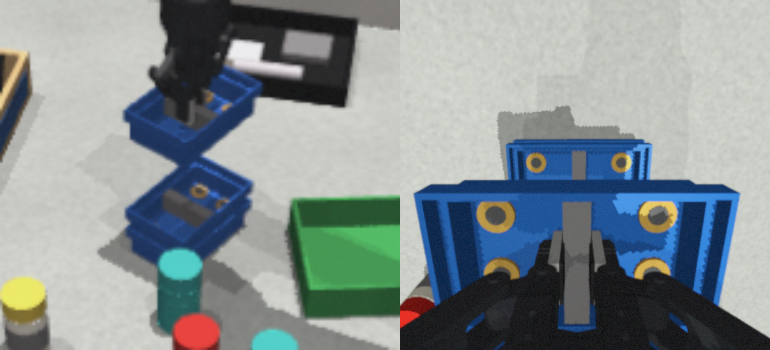

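The tray is lifted level and alone, with two trays left in the stack. I go to a viewpoint before the carton, turning to its yaw.

```bash
python3 -m creep '[[[1,-1.2,-1.5,-1,-0.05],[1,-4,-5,-2.5,-0.16],[1,-7.5,-9.5,-4,-0.29],[1,-11.2,-14.2,-5,-0.42],[1,-14.9,-18.9,-6,-0.55],[1,-18.4,-23.4,-6,-0.67],[1,-21.2,-27,-6,-0.76],[1,-22.4,-28.4,-6,-0.804]]]'
python3 -m creep '[[[1,0,0,0,0],[1,0,0,0,0]]]'
python3 - <<'E'
from w import *
o,f,T,Rt=look('w4',[('tray_place',5),('jar_place',5),('carton',0),('packed_box',0)])
for n,p,p0 in(('carton',boxpts(168,158,0,50),(579,193,.32)),('packed_box',boxpts(58,70,5,50),(638,173,.31))):
  for m in robot.cut_out('wrist',n)[:2]:print(n,m['score'],m['rect'],fit([(f,T,m['mask'])],p,p0,0))
E
```

```text
t: 8.12
position: [429.0, 143.4, 251.9]
orientation: [-3.098, -0.515, -0.001]
wrist_force: [-0.5, 0.2, -2.0]
gripper_width: 12.6
gripper_force: 58.8
t: 8.38
position: [430.7, 137.6, 251.3]
orientation: [3.101, 0.496, -0.001]
wrist_force: [-0.0, -0.1, -1.5]
gripper_width: 12.4
gripper_force: 58.8
t 8.38 pos [430.7 137.6 251.3] ytool -1.254 w 12.4 F [-0.  -0.1 -1.5]
tray_place 0.89 [322. 415.] [ 247.6 -218.9    5. ]
tray_place 0.79 [ 67. 254.] [549.6 181.    5. ]
jar_place 0.81 [284. 401.] [ 310.6 -157.5    5. ]
carton 0.94 [306. 416.] [ 274.4 -209.2    0. ]
carton 0.81 [ 42. 251.] [577.5 193.7   0. ]
carton 0.71 [175.7, 1.6, 322.5, 109.1] (array([5.28160980e+02, 1.78476229e+02, 3.19865371e-01]), np.float64(0.2740961090935904))
carton 0.56 [398.1, 266.3, 495.1, 347.4] (array([5.79e+02, 1.93e+02, 3.20e-01]), np.float64(1.0))
packed_box 0.88 [251.2, 0.0, 319.9, 22.6] (array([5.91858940e+02, 1.59922121e+02, 3.21342718e-01]), np.float64(0.656464435792435))
packed_box 0.31 [456.0, 143.5, 512.0, 254.1] (array([6.38e+02, 1.73e+02, 3.10e-01]), np.float64(1.0))
```

View pics/w4.png

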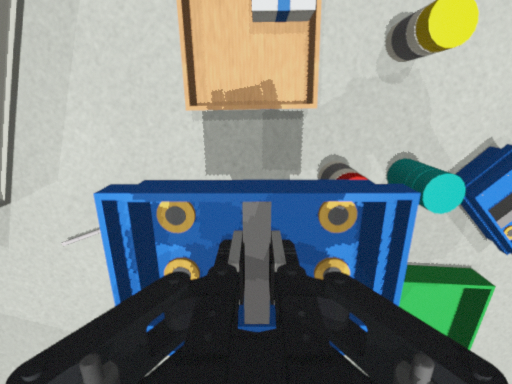

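The wrist view shows the carton ahead, its near wall at rows 105–110, cols 187–317, square to the image, with the white box at the upper right. The top of the carton is cut off by the frame, so I fit with image clipping.

Run:
```python
from w import *
import h
o,f,T,Rt=look('w5',[])
ms=[m for n in('carton','packed_box') for m in robot.cut_out('wrist',n) if m['rect'][1]<10 and 150<m['rect'][0]<330 and m['rect'][2]<340]
M=np.any([m['mask'] for m in ms],axis=0);M[112:]=0
pts=np.argwhere(M)[:,::-1]
hull=cv2.convexHull(np.vstack([pts+d for d in([-.5,-.5],[.5,.5],[-.5,.5],[.5,-.5])]).astype(np.float32))
print(cv2.approxPolyDP(hull,3,True).reshape(-1,2))
fr=np.array([[-.5,-.5],[511.5,-.5],[511.5,383.5],[-.5,383.5]],np.float32)
B=boxpts(168,158,0,50)
def cost(p,W=(1,)):
    a=p[2];P=B@np.array([[np.cos(a),np.sin(a),0],[-np.sin(a),np.cos(a),0],[0,0,1]])+[p[0],p[1],0]
    q=cv2.convexHull(proj(f,T,P).astype(np.float32))
    A1,q=cv2.intersectConvexConvex(q,fr);i,_=cv2.intersectConvexConvex(q,hull);return 1-i/(A1+cv2.contourArea(hull)-i)
x0=np.array([579,193.,.32]);r=minimize(cost,x0,method='Nelder-Mead',options=dict(initial_simplex=np.vstack([x0,x0+[8,0,0],x0+[0,8,0],x0+[0,0,.05]])));print(r.x.round(3),r.fun)
a=r.x[2];print(proj(f,T,[[r.x[0]-84*np.cos(a)-s*79*np.sin(a),r.x[1]-84*np.sin(a)+s*79*np.cos(a),50] for s in(-1,1)]))
# tray in hand, tool frame
tray=np.vstack([boxpts(80,130,0,27),boxpts(90,140,27,42)])
# rim corners of collar visible: compare predictions for TCP offset 0
p=o['position'];a=.317
for hh in(8,11):
    P=np.array([[45,70,42],[45,-70,42],[20,47,6],[20,-47,6]])@np.array([[np.cos(a),np.sin(a),0],[-np.sin(a),np.cos(a),0],[0,0,1]])+[p[0],p[1],p[2]-hh];print(hh,proj(f,T,P).round(1).tolist())
```

```text
t 8.72 pos [430.8 138.8 251.2] ytool -1.252 w 12.7 F [-0.1  0.1 -1.2]
[[322.5  -0.5]
 [318.5 108.5]
 [186.5 109.5]
 [177.5  -0.5]]
[5.77146e+02 1.94731e+02 3.37000e-01] 0.018480662957590654
[[317.84331501 109.82484263]
 [186.73706496 112.1193279 ]]
8 [[89.1, 190.7], [425.2, 191.8], [174.1, 214.0], [339.8, 214.6]]
11 [[93.2, 188.6], [421.2, 189.7], [175.5, 212.0], [338.3, 212.6]]
```

```bash
python3 -m creep '[[[1,1,-0.1,0,0],[1,3.5,-0.2,1,-0.01],[1,6.5,-0.4,3,-0.01],[1,9.5,-0.6,6,-0.01],[1,11.8,-0.6,9.5,-0.01],[1,12.8,-0.6,12.5,-0.01],[1,12.8,-0.6,14.5,-0.01],[1,12.8,-0.6,15,-0.01]]]'
python3 -m creep '[[[1,0,0,0,0],[1,0,0,0,0]]]'
python3 - <<'E'
from w import *
o,f,T,Rt=look('w6',[('carton',0),('jar_place',5),('packed_box',0)])
s=robot.grab_frame('top');
cv2.imwrite('pics/c6.png',np.hstack([f['image'],cv2.resize(s['image'][120:240,150:250],None,fx=3,fy=3.2,interpolation=cv2.INTER_CUBIC)[:384,:288]]))
c0=np.array([577.5,194.]);a=.327
def W(l):
    l=np.array(l,float);return l@np.array([[np.cos(a),np.sin(a),0],[-np.sin(a),np.cos(a),0],[0,0,1]])+[*c0,0]
print(proj(f,T,W([[79,74,50],[79,-74,50],[84,79,50],[84,-79,50],[21,-74,50],[21,-4,50],[79,-4,50]])).round(0).tolist())
E
```

```text
t: 9.88
position: [549.9, 185.4, 99.7]
orientation: [3.098, 0.516, -0.004]
wrist_force: [0.6, 0.6, -1.0]
gripper_width: 12.7
gripper_force: 58.7
t: 10.12
position: [551.0, 185.7, 102.3]
orientation: [-3.099, -0.516, -0.003]
wrist_force: [0.5, 0.0, -1.3]
gripper_width: 12.6
gripper_force: 58.7
t 10.12 pos [551.  185.7 102.3] ytool -1.241 w 12.6 F [ 0.5  0.  -1.3]
carton 0.56 [162. 255.] [578.7 196.7   0. ]
jar_place 0.69 [109. 219.] [612.9 240.5   5. ]
jar_place 0.2 [243. 253.] [504.1 173.1   5. ]
packed_box 0.74 [106. 302.] [637.9 174.8   0. ]
packed_box 0.56 [246. 253.] [497.6 171.3  -0. ]
[[145.0, 61.0], [372.0, 62.0], [136.0, 52.0], [381.0, 54.0], [362.0, 151.0], [264.0, 150.0], [265.0, 61.0]]
```

View pics/c6.png

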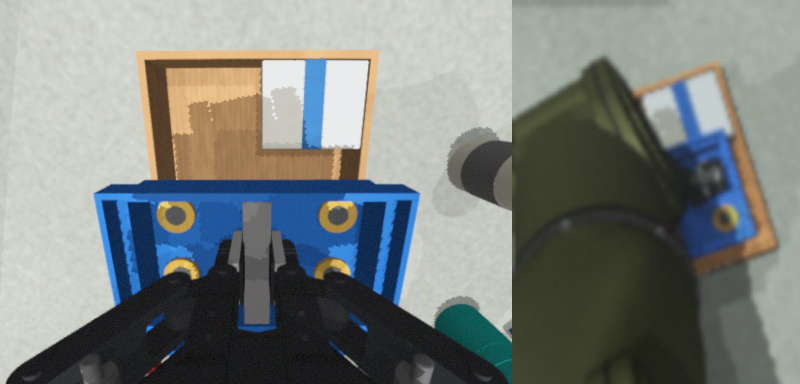

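The far corners sit at (137,52) and (379,51) against a predicted (136,52) and (381,54). The tray is centred (col 257 against the carton's 257.5) and parallel. Lowering.

```bash
python3 -m creep '[[[1,0.05,0,0.8,0],[1,0.05,0,2,0],[1,0.05,0,3.2,0],[1,0.05,0,4.2,0],[1,0.05,0,5,0],[1,0.05,0,5.7,0],[1,0.05,0,6.2,0],[1,0.05,0,6.4,0]]]'
python3 -m creep '[[[1,0,0,0.3,0],[1,0,0,0.6,0],[1,0,0,0.9,0],[1,0,0,1.2,0],[1,0,0,1.4,0],[1,0,0,1.4,0]]]'
```

```text
t: 11.38
position: [550.7, 185.5, 37.0]
orientation: [3.099, 0.516, -0.0]
wrist_force: [-0.9, -0.7, -1.1]
gripper_width: 12.6
gripper_force: 58.7
t: 12.12
position: [550.6, 185.5, 23.1]
orientation: [3.099, 0.516, -0.0]
wrist_force: [-0.5, 0.0, -1.6]
gripper_width: 12.8
gripper_force: 58.7
```

```bash
python3 -m creep '[[[1,0,0,0.15,0],[1,0,0,0.3,0],[1,0,0,0.4,0],[1,0,0,0.5,0],[1,0,0,0.5,0]]]'
```

```text
t: 12.75
position: [550.7, 185.5, 18.2]
orientation: [3.099, 0.516, -0.0]
wrist_force: [0.3, 0.3, -1.1]
gripper_width: 12.8
gripper_force: 58.7
```

```bash
python3 -m creep '[[[1,0,0,0.1,0],[1,0,0,0.2,0],[1,0,0,0.2,0]]]'; python3 -m creep '[[[1,0,0,0.1,0],[1,0,0,0.2,0],[1,0,0,0.2,0]]]'
```

```text
t: 13.12
position: [550.7, 185.5, 16.2]
orientation: [3.099, 0.516, -0.0]
wrist_force: [0.6, 0.4, -1.2]
gripper_width: 12.9
gripper_force: 58.7
t: 13.5
position: [550.8, 185.6, 15.1]
orientation: [3.099, 0.516, 0.001]
wrist_force: [-2.1, -1.3, 5.1]
gripper_width: 12.7
gripper_force: 59.8
```

Contact at about the expected height. Release and retreat.

```bash
python3 -m creep '[[[0.8,0,0,0,0],[0.6,0,0,0,0],[0.5,0,0,0,0],[0.5,0,0,0,0],[0.5,0,0,-0.5,0],[0.5,0,0,-2,0],[0.5,0,0,-4,0],[0.5,0,0,-6,0]]]'
python3 -m creep '[[[0.5,0,0,-3,0],[0.3,0,0,-6,0],[0.1,0,0,-9,0],[0,0,0,-11,0],[0,-3,0,-13,0],[0,-7,0,-14,0],[0,-10,0,-14,0],[0,-10,0,-14,0]]]'
python3 - <<'E'
from w import *
o,f,T,Rt=look('w7',[('jar_place',5),('packed_box',0)])
tray=np.vstack([boxpts(80,130,0,27),boxpts(90,140,27,42)])
for m in robot.cut_out('wrist','tray_top')[:2]:print(m['score'],m['rect'],fit([(f,T,m['mask'])],tray,(550,185,.33),5))
E
```

```text
t: 14.5
position: [551.1, 185.7, 76.3]
orientation: [-3.099, -0.516, -0.002]
wrist_force: [1.0, 0.5, 1.0]
gripper_width: 42.6
gripper_force: 0.0
t: 15.5
position: [454.0, 152.1, 215.8]
orientation: [3.098, 0.516, -0.001]
wrist_force: [0.8, -0.2, -0.5]
gripper_width: 85.6
gripper_force: 0.0
t 15.5 pos [454.  152.1 215.8] ytool -1.241 w 85.6 F [ 0.8 -0.2 -0.5]
packed_box 0.7 [ 12. 291.] [638.6 173.9   0. ]
0.74 [184.8, 37.7, 324.1, 130.2] (array([5.49304818e+02, 1.85931699e+02, 3.43162161e-01]), np.float64(0.028759783999602884))
```

View pics/w7.png

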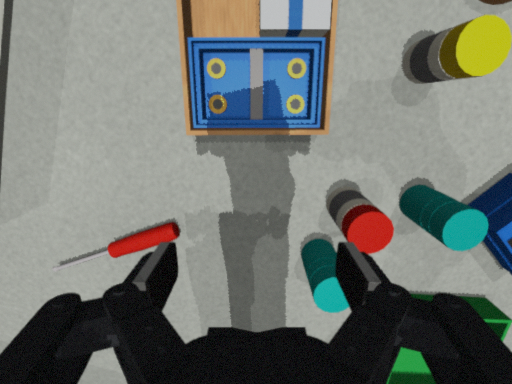

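The tray lies flat in the empty side, level and clear of the walls; the red cap is at (365, 230). Now above the jar.

```bash
python3 -m creep '[[[0,-1.5,3,0,0],[0,-3,7,0,0],[0,-4,10.5,0,0],[0,-5,12.2,0,0],[0,-5,12.2,0,0],[0,-5,12.2,0,0]]]'
cat >> w.py <<'E'
def jar(f,T,z=95,lo=0):
    m=red(f['image']).astype(np.uint8);n,l,s,c=cv2.connectedComponentsWithStats(m)
    for i in range(1,n):
        if s[i,4]>150:
            p=atz(f,T,c[i][::-1],z);print('red',s[i].tolist(),c[i].round(1),p.round(1))
E
python3 - <<'E'
from w import *
o,f,T,Rt=look('w8',[('jar_red',0)])
jar(f,T)
for m in robot.cut_out('wrist','jar_red')[:3]:print(m['score'],m['rect'],fit([(f,T,m['mask'])],cyl(50,0,95),(446,20),0,False))
E
```

```text
t: 16.45
position: [449.1, 22.8, 214.3]
orientation: [-3.098, -0.518, -0.002]
wrist_force: [-0.2, -0.1, -0.7]
gripper_width: 85.2
gripper_force: 0.0
t 16.45 pos [449.1  22.8 214.3] ytool -1.24 w 85.2 F [-0.2 -0.1 -0.7]
jar_red 0.92 [172. 334.] [477.6 -76.1   0. ]
jar_red 0.82 [225. 238.] [361.8  20.6   0. ]
red [233, 164, 48, 51, 1915] [256.8 189.4] [448.2  22.6  95. ]
red [14, 191, 75, 36, 1271] [ 51.4 208.8] [358.8 216.6  95. ]
0.65 [210.6, 210.2, 253.7, 283.2] (array([361.50478095,  25.73551822,   0.5254347 ]), np.float64(0.02629404100663002))
0.61 [314.4, 152.6, 384.4, 212.0] (array([446.,  20.,   0.]), np.float64(1.0))
```

View pics/w8.png

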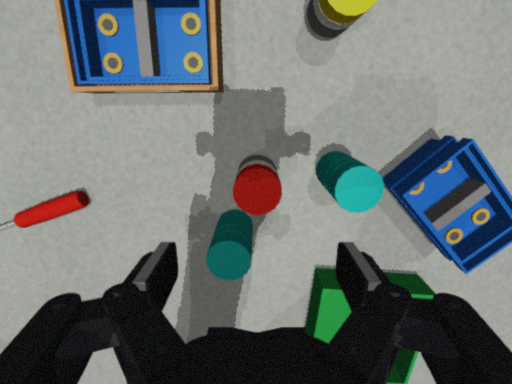

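The red cap is at (257, 189), right under the tool, with both turquoise jars clear of the finger line. Descend and grip.

```bash
python3 -m creep '[[[0,-0.2,0,3,0],[0,-0.2,0,7,0],[0,-0.2,0,11,0],[0,-0.2,0,14,0],[0,-0.2,0,15.4,0],[0,-0.2,0,15.4,0],[0.3,-0.2,0,15.4,0],[0.5,-0.2,0,15.4,0]]]' 45
python3 -m creep '[[[0.7,0,0,0,0],[0.8,0,0,0,0],[0.8,0,0,0,0],[0.8,0,0,0,0]]]'
```

```text
t: 17.6
position: [447.1, 20.9, 61.3]
orientation: [3.099, 0.516, 0.003]
wrist_force: [-0.1, -0.5, -0.4]
gripper_width: 51.3
gripper_force: 0.0
t: 18.1
position: [447.1, 21.0, 61.4]
orientation: [3.099, 0.516, 0.004]
wrist_force: [-0.1, -0.5, 6.1]
gripper_width: 48.9
gripper_force: 45.5
```

```bash
python3 -m creep '[[[0.8,0,0,-1,0],[0.8,0,0,-3,0],[0.8,0,0,-5.5,0],[0.8,0,0,-8,0],[0.8,0,0,-10,0],[0.8,0,0,-11,0],[0.8,0,0,-11,0]]]'
python3 -m creep '[[[0.8,1,-0.7,0,0],[0.8,4,-2.7,0,0],[0.8,8,-5.4,0,0],[0.8,12,-8.2,0,0],[0.8,16,-10.9,0,0],[0.8,20,-13.6,0,0],[0.8,22.2,-15.1,0,0],[0.8,23,-15.6,0,0]]]'
python3 -m creep '[[[0.8,0,0,0,0],[0.8,0,0,0,0]]]'
python3 - <<'E'
from w import *
o,f,T,Rt=look('w9',[('jar_place',5)])
s=robot.grab_frame('side');Ts=cam(s);p=o['position']
jar(f,T,p[2]+34)
for nm,ff,TT in(('w',f,T),('s',s,Ts)):
    for zz in (0,):
        pts=cyl(50,0,95);
print('pred bottom/top in side',proj(s,Ts,[[p[0],p[1],p[2]-61],[p[0],p[1],p[2]+34]]).round(1).tolist())
print('jar place pred side',proj(s,Ts,[[613.5,243.5,5]]).round(1).tolist())
cv2.imwrite('pics/c9.png',np.hstack([f['image'],cv2.resize(s['image'][150:300,140:262],None,fx=2.36,fy=2.56,interpolation=cv2.INTER_CUBIC)[:384,:288]]))
E
```

```text
t: 18.98
position: [446.7, 20.8, 170.9]
orientation: [3.099, 0.515, 0.002]
wrist_force: [0.6, 0.8, -2.7]
gripper_width: 48.6
gripper_force: 47.1
t: 19.98
position: [613.2, 245.7, 168.7]
orientation: [-3.097, -0.52, 0.002]
wrist_force: [-0.4, -1.4, -2.1]
gripper_width: 49.1
gripper_force: 47.1
t: 20.23
position: [612.8, 241.1, 169.9]
orientation: [3.098, 0.513, -0.003]
wrist_force: [0.1, -0.5, -2.3]
gripper_width: 48.9
gripper_force: 47.1
t 20.23 pos [612.8 241.1 169.9] ytool -1.242 w 48.9 F [ 0.1 -0.5 -2.3]
jar_place 0.93 [177. 256.] [612.3 241.4   5. ]
red [204, 218, 105, 109, 8859] [256.4 272.8] [618.4 243.3 203.9]
red [136, 358, 27, 24, 293] [147.1 368.7] [543.5 278.7 203.9]
pred bottom/top in side [[192.4, 245.0], [188.0, 220.5]]
jar place pred side [[196.1, 269.0]]
```

View pics/c9.png

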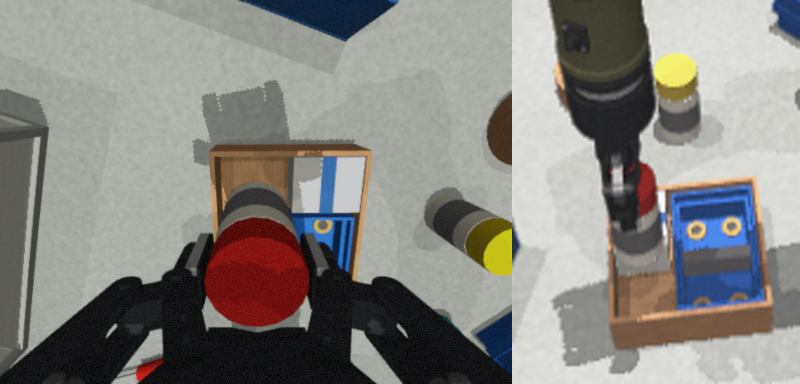

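Run:
```python
from w import *
o=robot.get_obs();f=robot.grab_frame('wrist');T=cam(f,o);a=.33
Ri=np.array([[np.cos(a),np.sin(a)],[-np.sin(a),np.cos(a)]])
c=np.array([578,194.7])
for n,rc in(('left inner far corner',(155,217)),('box far left',(157,293)),('box near left',(212,291)),('right inner far',(155,365))):
    p=atz(f,T,rc,50);print(n,p.round(1),'local',(Ri@(p[:2]-c)).round(1))
print('tcp local',(Ri@(np.array(o['position'][:2])-c)).round(1),o['position'])
```

```text
left inner far corner [632.1 288.8  50. ] local [81.6 71.5]
box far left [654.  218.8  50. ] local [79.7 -1.9]
box near left [600.1 200.   50. ] local [22.7 -2.1]
right inner far [678.6 153.6  50. ] local [ 81.8 -71.5]
tcp local [48.6 33.1] [613.22026443 241.77019122 170.40773434]
```

```bash
python3 -m creep '[[[0.8,0.1,-0.2,1,0],[0.8,0.1,-0.2,3,0],[0.8,0.1,-0.2,5,0],[0.8,0.1,-0.2,7,0],[0.8,0.1,-0.2,8.5,0],[0.8,0.1,-0.2,9.3,0],[0.8,0.1,-0.2,9.7,0],[0.8,0.1,-0.2,9.8,0]]]'
python3 -m creep '[[[0.8,0,0,0.2,0],[0.8,0,0,0.4,0],[0.8,0,0,0.5,0],[0.8,0,0,0.5,0]]]'
```

```text
t: 21.42
position: [614.1, 245.3, 72.5]
orientation: [-3.099, -0.516, -0.001]
wrist_force: [-0.2, 0.1, -1.2]
gripper_width: 48.9
gripper_force: 47.1
t: 21.92
position: [613.8, 245.1, 67.2]
orientation: [3.099, 0.516, -0.0]
wrist_force: [0.4, 0.5, -1.7]
gripper_width: 49.0
gripper_force: 47.1
```

```bash
python3 -m creep '[[[0.8,0,0,0.05,0],[0.8,0,0,0.1,0],[0.8,0,0,0.1,0]]]'; python3 -m creep '[[[0.8,0,0,0.05,0],[0.8,0,0,0.1,0],[0.8,0,0,0.1,0]]]'
```

```text
t: 22.3
position: [613.9, 245.2, 66.6]
orientation: [3.099, 0.516, 0.001]
wrist_force: [-0.3, 0.5, 0.4]
gripper_width: 49.0
gripper_force: 47.3
t: 22.68
position: [614.1, 245.3, 66.6]
orientation: [-3.099, -0.516, -0.001]
wrist_force: [-2.4, -0.3, 7.8]
gripper_width: 48.8
gripper_force: 48.2
```

Standing on the floor. Release and go straight up.

```bash
python3 -m creep '[[[0.35,0,0,0,0],[0.2,0,0,0,0],[0.05,0,0,0,0],[0,0,0,0,0],[0,0,0,-1,0],[0,0,0,-4,0],[0,0,0,-8,0],[0,0,0,-12,0]]]'
python3 -m creep '[[[0,-3,3,-2,0],[0,-7,7,-4,0],[0,-11,11,-5,0],[0,-15,15,-5,0],[0,-17,18,-5,0],[0,-17,18,-5,0],[0,-17,18,-5,0]]]'
python3 - <<'E'
from w import *
o=robot.get_obs();print(o['t'],o['position'])
ims=[]
for c in('top','side'):
    f=robot.grab_frame(c);T=cam(f);ims.append(f['image'])
    for n,z in(('tray_top',5),('tray_middle',30),('packed_box',5),('jar_yellow',0),('tape',0)):
        for m in robot.mark_of(c,n)[:1]:print(c,n,np.round(atz(f,T,m['point'],z)))
    if c=='side':print('jar axis pred',proj(f,T,[[614,245,5],[614,245,100]]).round(1).tolist())
a=cv2.resize(ims[0][120:290,150:390],(400,283));b=cv2.resize(ims[1][110:290,150:310],(400,450))
cv2.imwrite('pics/end.png',np.hstack([np.vstack([a,np.zeros((167,400,3),np.uint8)]),b]))
E
```

```text
t: 23.68
position: [613.8, 245.2, 187.1]
orientation: [-3.099, -0.516, -0.001]
wrist_force: [0.6, 0.6, 0.1]
gripper_width: 85.3
gripper_force: 0.0
t: 24.55
position: [511.9, 20.7, 235.9]
orientation: [-3.098, -0.516, -0.003]
wrist_force: [0.5, 0.3, 0.2]
gripper_width: 85.5
gripper_force: 0.0
24.55 [511.86289233  20.6519631  235.91570782]
top tray_top [550. 180.   5.]
top tray_middle [ 498. -217.   30.]
top packed_box [642. 181.   5.]
top jar_yellow [636.  -6.   0.]
top tape [762. -28.   0.]
side tray_top [538. 188.   5.]
side tray_middle [ 490. -217.   30.]
side packed_box [636. 167.   5.]
side jar_yellow [635.   7.   0.]
side tape [760. -21.   0.]
jar axis pred [[195.8, 269.5], [191.9, 248.3]]
```

View pics/end.png

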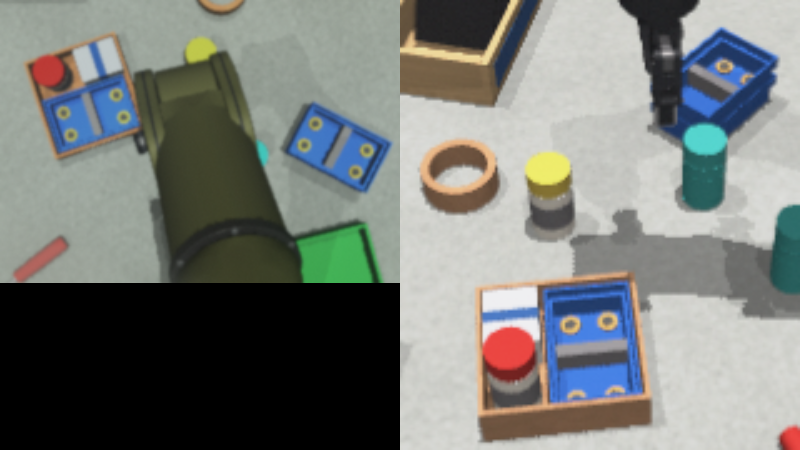

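The tray is flat in its space at (590, 345), and the red jar stands upright in the corner beside the white box at (510, 365). The other things are undisturbed.

```bash
python3 -c "from cell import robot; print(robot.close_job())"
```

```text
the job is handed in; nothing more can be done
None
```

The job is handed in at about 25 s of robot time: the top tray lies flat in the carton's empty side, the red-capped jar stands upright in the free corner beside the white box, and everything else looked undisturbed in the final pictures.

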